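# Scrub out the tall cup and hold the brush up level for inspection

### The job

A long round brush with a wooden handle stands in the tall narrow steel cup. Take it by the handle and scrub out the cup: draw the brush up by about half the cup's depth and push it back down to the bottom, twice. Then draw it right out, turn it level so its bristles can be inspected, and finish while still holding it level and still in the gripper, raised about 20 cm above the counter; the cup stays standing where it is, and nothing else is disturbed.

Things in the scene. Friction and masses are not known exactly. Their poses are not given: they have to be found in the camera images.
- brush: Long round brush, 250 mm, 65-105 g, upright and loose in the tall cup at the start. Origin: centre of the flat bristle end; z runs along it to the handle (up at the start). Grey bristle head 36 mm across, z = 0 to 75 mm; wire stem 7 mm across to 125 mm; wooden handle from 125 to 250 mm: round, 20 mm across, with a 25 mm collar 8 mm long at each end. Balances near z = 160 mm. Yaw does not matter.
- brush_end (a point): Centre of the brush's handle end, 250 mm from the bristle end along the brush.
- cup: Tall narrow steel cup, 54 mm across, 48 mm bore, 95 mm tall, floor 6 mm thick (89 mm deep inside), straight 3 mm walls, 0.5 to 0.8 kg, loose on the counter. Origin: centre of its underside; z up. The brush starts standing on its inner floor, centred, with 6 mm of play all round. The cup, the short cup and the mug can change places with one another.
- cup_rim (a point): Centre of the tall cup's mouth, 95 mm above its underside.
- short_cup: Bystander: short wide steel cup, 64 mm across and 60 mm tall, with a flat brush and a screwdriver standing in it (one rigid piece, 128 mm tall in all). Origin: centre of its underside.
- mug: Bystander: white ceramic mug, 76 mm across and 85 mm tall, with a side handle. Origin: centre of its underside.
- white_bowl: Bystander: white plastic bowl of pin badges, 176 mm across and 80 mm tall. Origin: centre of its underside.
- wood_bowl: Bystander: small wooden bowl of pin badges, 116 mm across and 42 mm tall. Origin: centre of its underside.
- die_ring: Bystander: plain steel ring, 60 mm across and 28 mm tall, lying flat. Origin: centre of its underside.
- blanks: Bystander: low stack of steel badge blanks (one piece), 38 mm across and 22 mm tall. Origin: centre of its underside.
There are look-alikes about, which are no part of the job. Of the things that look like the brush, the largest one is meant. Leave any orange look-alike of the cup alone.

How it is judged:
On the way, in this order (a step that is already met when the one before it is completed fails the run):
1. first stroke up: the brush, held, is drawn up at least 30 mm, its bristles still in the cup (z of brush in the frame of cup between 0.036 and 0.085 m and horizontal distance between brush and cup below 0.02 m and contact force between brush and the fingers above 0.5 N), for 0.05 s.
2. first stroke down: back to within about 13 mm of the cup's floor (z of brush in the frame of cup below 0.019 m and horizontal distance between brush and cup below 0.02 m and contact force between brush and the fingers above 0.5 N), for 0.05 s.
3. second stroke up (all of step 1), for 0.05 s.
4. second stroke down (all of step 2), for 0.05 s.
5. the brush is drawn right out of the cup's mouth, held by the fingers (height (world z) of each of brush, brush_end above 0.1 m and contact force between brush and the fingers above 0.5 N), for 0.1 s.
At the end, for the whole second after the job is handed in: The brush is held by the fingers, clear of the cup and the bystanders, at rest, within 20 degrees of level, both its ends 140 to 360 mm above the counter; the tall cup stands upright on the counter within 40 mm of where it was, and every bystander is within 30 mm of where it was (angle between brush's own z axis and vertical between 1.22 and 1.92 rad and height (world z) of brush between 0.14 and 0.36 m and height (world z) of brush_end between 0.14 and 0.36 m and contact force between brush and the fingers above 0.5 N and contact force between brush and cup below 0.1 N and contact force between brush and short_cup below 0.1 N and contact force between brush and mug below 0.1 N and contact force between brush and white_bowl below 0.1 N and contact force between brush and wood_bowl below 0.1 N and contact force between brush and die_ring below 0.1 N and contact force between brush and blanks below 0.1 N and linear speed of brush below 0.05 m/s and angular speed of brush below 0.3 rad/s and angle between cup's own z axis and vertical below 0.1 rad and height (world z) of cup below 0.01 m and distance of cup from where it was at the start of the episode below 0.04 m and distance of each of short_cup, mug, white_bowl, wood_bowl, die_ring, blanks from where it was at the start of the episode below 0.03 m); the arm keeps its last pose, push and grip.
It fails at once if the tall cup is tipped or lifted off the counter (angle between cup's own z axis and vertical above 0.35 rad or height (world z) of cup above 0.03 m).
It fails at once if a bystander is pushed more than 30 mm (distance of any of short_cup, mug, white_bowl, wood_bowl, die_ring, blanks from where it was at the start of the episode above 0.03 m).
It also fails if it takes over 45 s, if anything falls off the work surface, if the arm or the gripper's body presses on something with over 40 N, if the wrist force passes 120 N, or if a joint passes its speed limit or range.

### The arm

A 7-joint arm with a two-finger parallel gripper is mounted at the origin on the work surface. World frame = base frame: x ahead of the robot, y to its left, z up, the work surface at z = 0. Lengths are in m, angles in rad, forces in N, time in s.
With the tool pointing down it reaches from about 0.4 to 0.9 m from the base axis. Payload 5.5 kg.
Tool frame: the origin (TCP) lies midway between the tips of the shut fingers; the grasp point (between the pads) lies 19 mm behind it (manip.grip_depth is the distance from the TCP to the grasp point, in m); z points along the fingers, y is the line along which they close (so a half turn about z gives the same grasp; the last joint's range is limited). The gripper opens to 92 mm and grips with 3 to 60 N. Pads are 19 mm wide; open, the fingers measure 130 mm over their backs; the gripper's body (75 mm by 190 mm) begins 47 mm behind the grasp point.
Start: joints at [1.48, 0.501, -0.427, 1.55, 0.221, 1.138, -0.21], TCP at [0.225, -0.61, 0.227] pointing down, gripper open.
Joint ranges: [-2.88, 2.88], [-0.31, 2.03], [-1.54, 1.56], [0.2, 2.42], [-1.41, 4.55], [0.19, 2.02], [-2.57, 2.57]. Speed limits (rad/s): [2.57, 2.57, 3.14, 3.14, 3.14, 3.14, 3.14].

### API

Orientations are given as a unit quaternion [x, y, z, w].
In Python, from bench import manip, effector, viewer gives the robot as it stands. Calls block until the motion is done:
- manip.move_pose(position, orientation): joint-space move of the TCP to a pose.
- manip.servo_line(position, ori=None, vel=0.15): straight line of the TCP; ori=None keeps the orientation; vel is the mean speed in m/s.
- manip.movej(angles): joint-space move.
- effector.open_jaws() and effector.close(f_grip=None): open the fingers fully, or close them until they stop; f_grip is the grip in N (None keeps the last).
- manip.sleep(seconds).
- manip.solve_ik(position, orientation): joint angles nearest the present ones, or None.
- viewer.get_image(name): name is "scene" or "top" or "wrist"; returns the picture (384x512x3 uint8, red, green, blue); there is no depth.
- viewer.get_calibration(name): a dict with "vfov" (degrees; the focal length in pixels is half the picture's height over the tangent of half this angle, whatever the lens; pixels are square), "cx", "cy" (the principal point, pixels), "eye" and "attitude" of the camera in the world. Camera axes: x right, y down, z forward; pixel columns grow to the right and rows downward; lengths in m; the calibration is good to about 2 mm. The wrist camera is an equidistant fisheye: a pixel r from the principal point sees the ray r / f radians off the axis. A picture is of the moment at which its call begins: read the wrist's pose just before it. get_calibration takes no time and is no camera call; for the wrist camera it gives the pose at the moment of the call.
A pose or a line that the arm cannot do raises manip.PlanningError and nothing moves.
- manip.hand_in(): hands the job in; it is judged then, once.
Readings, each from a call of its own:
- manip.current_clock(): time.
- manip.current_q(): joint angles.
- manip.current_joint_velocities(): joint speeds.
- manip.current_tau(): joint torques, N m.
- manip.current_tool_pos(): TCP position.
- manip.current_tcp_rot(): TCP orientation.
- manip.current_force(): force on the tool from outside, world axes, zero at the start.
- manip.current_wrist_torque(): the same for the moment, N m.
- manip.current_finger_gap(): finger opening in m.
- manip.current_gripper_force(): force on a finger pad.
Only numpy, scipy, OpenCV 4.12 (cv2) and the standard library are available. Lean on these libraries where they do the work, as an engineer would, in place of code of your own. Each camera call takes 0.05 s, during which the arm holds its last target. There are 200 camera calls.

## Working session

There is one attempt and no reset: what is moved stays moved. The work goes in short steps, each a Python script; the robot and the scene stay as the last script left them, time stands still between calls to the robot, and variables do not carry over. Pictures are saved under pics/ and viewed, at most 10 in all, crops included, and the job is handed in when it is done.

```bash
mkdir -p pics; ls; python3 - <<'E'
from bench import manip, effector, viewer
import cv2,numpy as np
for n in ("scene","top"):
    im=viewer.get_image(n); cv2.imwrite(f"pics/{n}.png",im[:,:,::-1]); print(n,viewer.get_calibration(n))
print(manip.current_tcp_rot(),manip.current_clock())
E
```

```text
pics
scene {'vfov': 48.89763504515475, 'cx': 258.95325341799975, 'cy': 197.3487029199773, 'eye': array([ 0.9461251 , -0.5340107 ,  0.64598522]), 'attitude': array([ 0.85354673,  0.24910742, -0.13564233, -0.43704077])}
top {'vfov': 57.770149878330145, 'cx': 256.4140746871582, 'cy': 195.77623874835066, 'eye': array([ 0.47684149, -0.00832152,  0.89055774]), 'attitude': array([ 0.70751282, -0.70165439,  0.05920117, -0.06001629])}
[ 9.84391620e-01  1.75989563e-01 -1.25381168e-04 -8.92351393e-04] 0.1
```

View pics/scene.png

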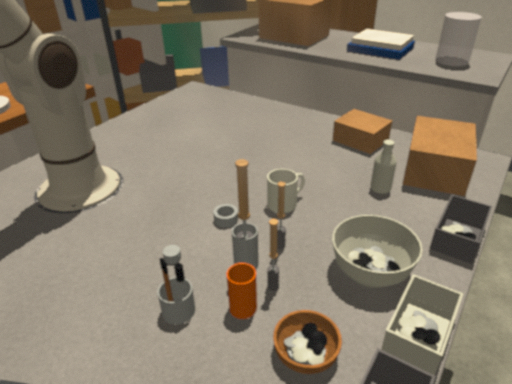

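View pics/top.png

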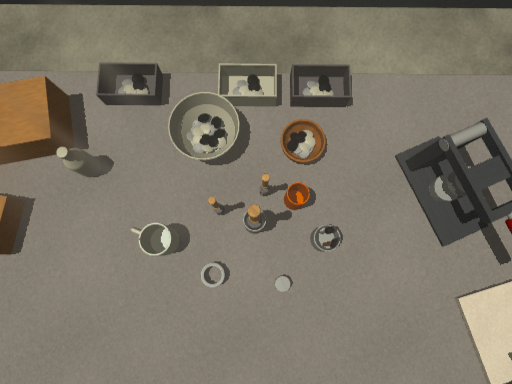

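Candidates for the brush are the uprights at scene (242,190), (281,205) and (273,245), or top (254,213), (214,203) and (265,182). The one at scene (242,190) is the largest and stands in the grey steel cup at (245,245). The orange cup at scene (242,290) is the look-alike to leave alone. I'll confirm with an enlarged crop.

```bash
cat > h.py <<'E'
import numpy as np,cv2
from scipy.spatial.transform import Rotation as R
from bench import manip, effector, viewer
def ray(n,u,v):
    c=viewer.get_calibration(n); f=192/np.tan(np.radians(c['vfov']/2))
    d=R.from_quat(c['attitude']).apply([(u-c['cx'])/f,(v-c['cy'])/f,1]); return c['eye'],d
def plane(n,u,v,z):
    e,d=ray(n,u,v); return e+d*(z-e[2])/d[2]
def proj(n,p):
    c=viewer.get_calibration(n); f=192/np.tan(np.radians(c['vfov']/2))
    q=R.from_quat(c['attitude']).inv().apply(np.array(p)-c['eye']); return q[:2]/q[2]*f+[c['cx'],c['cy']]
E
python3 - <<'E'
from h import *
a=cv2.imread('pics/top.png')[160:260,190:340]; b=cv2.imread('pics/scene.png')[145:325,200:330]
a=cv2.resize(a,None,fx=3,fy=3,interpolation=2);b=cv2.resize(b,(325,450),interpolation=2)
o=np.zeros((450,775,3),np.uint8);o[:300,:450]=a;o[:,450:]=b;cv2.imwrite('pics/crop.png',o)
P=lambda *a:print(a,plane(*a).round(4))
P('top',254,211,.256);P('top',255,220,.095);P('scene',242,162,.256)
P('scene',245,229,.095)
for n,u,v,z in [('mug',155,239,.085),('short',327,238,.06),('ring',213,274,.028),('blanks',283,284,.022),('wb',204,127,.08),('wood',303,142,.042),('orange',297,195,.09),('sb1',213,201,.15),('sb2',265,178,.15)]: print(n,plane('top',u,v,z).round(3))
E
```

```text
('top', 254, 211, 0.256) [ 0.5566 -0.0029  0.256 ]
('top', 255, 220, 0.095) [ 0.5561 -0.0041  0.095 ]
('scene', 242, 162, 0.256) [ 0.5591 -0.0029  0.256 ]
('scene', 245, 229, 0.095) [0.5563 0.0013 0.095 ]
mug [0.511 0.226 0.085]
short [ 0.518 -0.175  0.06 ]
ring [0.431 0.097 0.028]
blanks [ 0.408 -0.073  0.022]
wb [0.784 0.123 0.08 ]
wood [ 0.761 -0.124  0.042]
orange [ 0.616 -0.102  0.09 ]
sb1 [0.591 0.086 0.15 ]
sb2 [ 0.642 -0.025  0.15 ]
```

View pics/crop.png

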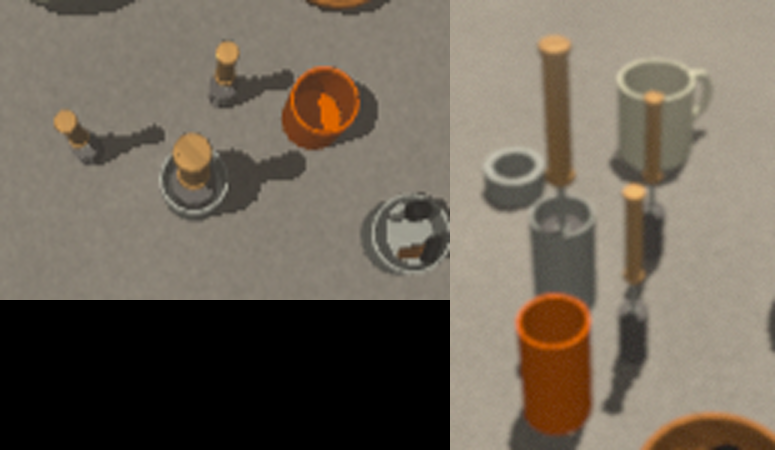

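The crop confirms it: the long brush at crop (555,110) stands in the grey cup at (563,250). The two short look-alikes stand free on the counter, and the orange cup is separate. Next I'll check reach for a top-down grasp followed by a level pose.

```bash
python3 - <<'E'
from h import *
from scipy.optimize import least_squares
def tri(a,b):
    A=[];y=[]
    for n,u,v in (a,b):
        e,d=ray(n,u,v);d/=np.linalg.norm(d);M=np.eye(3)-np.outer(d,d);A.append(M);y.append(M@e)
    return np.linalg.lstsq(np.vstack(A),np.hstack(y),rcond=None)[0].round(3)
print('sb tops',tri(('top',212,199),('scene',282,184)),tri(('top',265.5,177),('scene',273,222)),'brush',tri(('top',254,210.7),('scene',242,162)))
x,y=.557,-.003
for yaw in np.radians([0,30,45,60,90,120,135,150,180]):
    q=(R.from_euler('z',yaw)*R.from_euler('x',np.pi)).as_quat()
    j=manip.solve_ik([x,y,.202],q); j2=manip.solve_ik([x,y,.35],q)
    print('down',int(np.degrees(yaw)),None if j is None else np.round(j,2),None if j2 is None else np.round(j2,2))
# level tool: z axis pointing along heading, y horizontal or vertical
for h in np.radians([-90,-60,-30,0,30,60,90]):
  for roll in (0,90,180,-90):
    for p in ([.557,0,.3],[.45,0,.3],[.5,-.3,.28],[.4,.35,.3]):
        q=(R.from_euler('z',h)*R.from_euler('y',np.pi/2)*R.from_euler('z',np.radians(roll))).as_quat()
        j=manip.solve_ik(p,q)
        if j is not None: print('lvl',int(np.degrees(h)),roll,p,np.round(j,2))
E
```

```text
sb tops [0.592 0.086 0.169] [ 0.64  -0.026  0.168] brush [ 0.558 -0.002  0.255]
down 0 [ 0.67  0.48 -0.92  1.8   0.43  1.07 -1.98] [ 0.82  0.39 -1.13  1.61  0.36  1.37 -1.93]
down 29 [ 0.68  0.49 -0.94  1.8   0.45  1.08 -1.47] [ 0.85  0.42 -1.18  1.61  0.39  1.38 -1.43]
down 45 [ 0.69  0.49 -0.95  1.8   0.45  1.08 -1.21] [ 0.86  0.43 -1.21  1.61  0.41  1.38 -1.18]
down 59 [ 0.7   0.5  -0.97  1.8   0.47  1.09 -0.96] [ 0.88  0.45 -1.24  1.61  0.43  1.39 -0.93]
down 90 [ 0.72  0.52 -1.    1.8   0.49  1.1  -0.45] [ 0.9   0.48 -1.29  1.61  0.46  1.41 -0.44]
down 119 [ 0.73  0.53 -1.02  1.8   0.5   1.1   0.06] [ 0.89  0.47 -1.28  1.61  0.46  1.4   0.09]
down 135 [ 0.73  0.53 -1.03  1.8   0.5   1.1   0.32] [ 0.87  0.44 -1.23  1.61  0.42  1.39  0.38]
down 150 [ 0.73  0.53 -1.02  1.8   0.5   1.1   0.58] [ 0.92  0.52 -1.36  1.61  0.51  1.43  0.56]
down 180 [ 0.81  0.6  -1.15  1.8   0.6   1.15  1.02] [ 0.96  0.63 -1.5   1.61  0.63  1.5   0.99]
lvl -90 0 [0.557, 0, 0.3] [-0.63  0.86  0.01  1.64  1.05  1.92 -1.02]
lvl -90 0 [0.45, 0, 0.3] [-0.57  0.77 -0.21  1.87  0.96  2.   -1.25]
lvl -90 0 [0.5
[... 3557 characters left out ...]
, -0.3, 0.28] [ 1.38  1.45 -1.22  1.07 -0.19  1.93  1.84]
lvl 90 90 [0.4, 0.35, 0.3] [ 1.01  1.3  -1.31  2.27 -0.83  0.51  2.41]
lvl 90 180 [0.557, 0, 0.3] [ 1.17  1.14 -0.98  1.62 -0.57  1.42  0.56]
lvl 90 180 [0.45, 0, 0.3] [ 1.32  1.05 -0.95  1.85 -0.58  1.42  0.68]
lvl 90 180 [0.5, -0.3, 0.28] [ 1.29  1.29 -0.87  1.08 -0.43  1.98  0.47]
lvl 90 180 [0.4, 0.35, 0.3] [ 0.9   1.06 -1.12  2.27 -1.16  0.74  1.12]
lvl 90 -90 [0.557, 0, 0.3] [ 0.95  0.96 -0.6   1.62 -0.84  1.59 -0.79]
lvl 90 -90 [0.45, 0, 0.3] [ 1.08  0.86 -0.59  1.85 -0.79  1.59 -0.66]
lvl 90 -90 [0.5, -0.3, 0.28] [ 1.29  1.29 -0.87  1.08 -0.43  1.98 -1.1 ]
lvl 90 -90 [0.4, 0.35, 0.3] [ 0.74  0.87 -0.9   2.27 -1.33  0.97 -0.33]
```

```bash
cat >> h.py <<'E'
D=(R.from_euler('z',np.pi/2)*R.from_euler('x',np.pi)).as_quat()
L=(R.from_euler('z',np.pi/2)*R.from_euler('y',np.pi/2)*R.from_euler('z',-np.pi/2)).as_quat()
X,Y=.5575,-.003
def st(t): print(t,round(float(manip.current_clock()),2),np.round(manip.current_tool_pos(),4),'gap',round(float(manip.current_finger_gap()),4),'pad',np.round(manip.current_gripper_force(),1),'F',np.round(manip.current_force(),1))
E
python3 - <<'E'
from h import *
p=np.array(manip.current_tool_pos()); p[2]=.38
manip.servo_line(p,vel=.2); st('up')
manip.move_pose([X,Y,.36],D); st('above')
manip.servo_line([X,Y,.29],vel=.15); st('pre')
cv2.imwrite('pics/w1.png',viewer.get_image('wrist')[:,:,::-1])
cv2.imwrite('pics/s1.png',viewer.get_image('scene')[:,:,::-1])
w=cv2.imread('pics/w1.png');s=cv2.imread('pics/s1.png')[60:330,160:360]
cv2.imwrite('pics/c1.png',np.hstack([w,cv2.resize(s,(284,384))]))
E
```

```text
up 1.02 [ 0.2246 -0.6086  0.3785] gap 0.0913 pad 0.0 F [ 0.3 -0.5 -0.4]
above 3.48 [ 0.5577 -0.0044  0.3598] gap 0.0916 pad 0.0 F [ 0.2 -0.1 -0.6]
pre 4.09 [ 0.5578 -0.0029  0.2905] gap 0.0921 pad 0.0 F [ 0.9  1.7 -0.7]
```

View pics/c1.png

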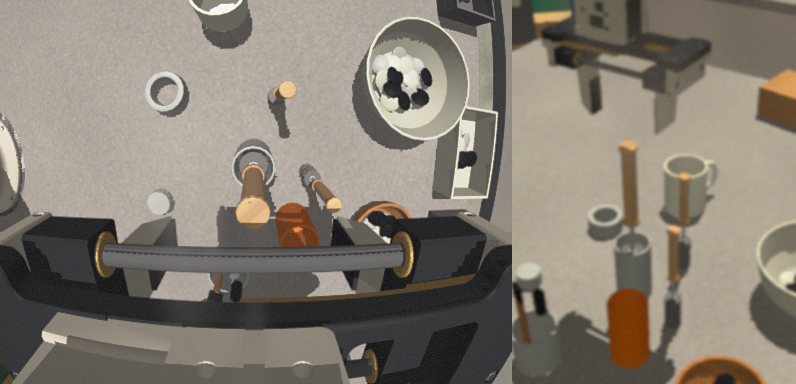

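The wrist view puts the brush end at (253,211), centred between the fingers, with the cup rim at (253,165). The scene view shows the handle below the open fingers and clear of everything. I'll descend, grip and check.

```bash
python3 - <<'E'
from h import *
manip.servo_line([X,Y,.203],vel=.1); st('down')
effector.close(f_grip=30); st('closed'); manip.sleep(.2); st('s')
cv2.imwrite('pics/s2.png',cv2.resize(viewer.get_image('scene')[60:330,160:360,::-1],(444,600)))
E
```

```text
down 5.21 [ 0.558  -0.0027  0.2037] gap 0.092 pad 0.0 F [0.6 0.  0.3]
closed 6.33 [ 0.5574 -0.003   0.2029] gap 0.0196 pad 30.2 F [ 0.2  0.2 -0.6]
s 6.53 [ 0.5575 -0.003   0.2029] gap 0.0194 pad 30.2 F [-0.1  0.8 -0.7]
```

View pics/s2.png

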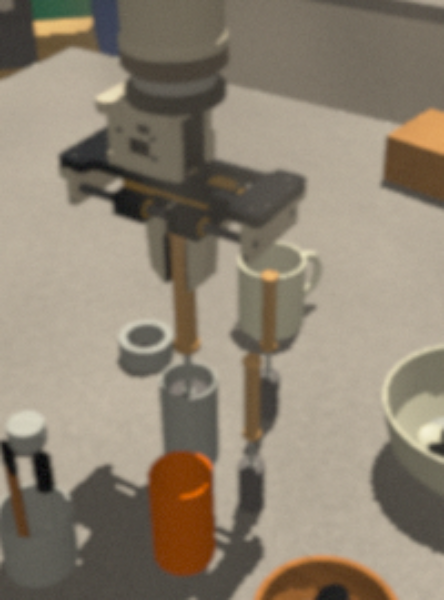

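The view shows the handle at (183,290) gripped between the fingers, with the brush upright in the cup at (190,410). The gap is 19.5 mm and the pad force 30 N. Now for the strokes.

```bash
python3 - <<'E'
from h import *
z0=.2030
for i in range(2):
    manip.servo_line([X,Y,z0+.048],vel=.08); manip.sleep(.3); st('up')
    manip.servo_line([X,Y,z0+.003],vel=.08); manip.sleep(.3); st('down')
manip.servo_line([X,Y,z0+.048],vel=.08)
cv2.imwrite('pics/s3.png',cv2.resize(viewer.get_image('scene')[60:330,160:360,::-1],(444,600)))
for p in ([.42,0,.40],[.45,0,.38],[.45,-.05,.36]):
    print(p,manip.solve_ik([X,Y,p[2]],D) is not None,manip.solve_ik(p,D) is not None,manip.solve_ik(p,L) is not None,manip.solve_ik([p[0],p[1],.25],L))
E
```

```text
up 7.62 [ 0.5573 -0.003   0.2506] gap 0.0197 pad 30.2 F [-0.9  0.5 -0.6]
down 8.63 [ 0.5578 -0.003   0.2064] gap 0.0199 pad 30.2 F [ 0.4 -0.2 -0.1]
up 9.64 [ 0.5573 -0.003   0.2506] gap 0.02 pad 30.2 F [-0.6 -0.4 -0.4]
down 10.66 [ 0.5578 -0.003   0.2064] gap 0.0194 pad 30.2 F [ 0.2  0.1 -0.7]
[0.42, 0, 0.4] True True True [ 1.41686892  1.19476467 -1.01729426  1.88806376 -0.41148512  1.33931301
 -0.93356297]
[0.45, 0, 0.38] True True True [ 1.36424612  1.20764192 -1.01731413  1.8304297  -0.42725499  1.34193451
 -0.95052866]
[0.45, -0.05, 0.36] True True True [ 1.3846811   1.20599775 -0.98872834  1.74680976 -0.40892313  1.44730674
 -0.96127878]
```

View pics/s3.png

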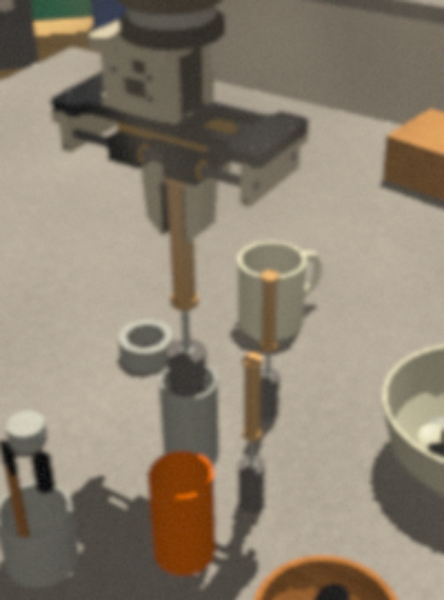

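The view shows the brush risen with the gripper. The bristle top is at (187,370) above the rim, and the cup at (190,410) hasn't moved. Next: draw it out, level it, and look.

```bash
python3 - <<'E'
from h import *
manip.servo_line([X,Y,.40],vel=.1); manip.sleep(.2); st('out')
manip.servo_line([.42,0,.40],vel=.1); st('back')
q0=np.array(manip.current_q());q1=np.array(manip.solve_ik([.42,0,.40],L));print(q0.round(2),q1.round(2))
for k in range(1,5): manip.movej(list(q0+(q1-q0)*k/4)); st(k)
manip.servo_line([.42,0,.25],vel=.08); manip.sleep(.5); st('lvl')
a=viewer.get_image('scene')[:,:,::-1];b=viewer.get_image('top')[:,:,::-1]
cv2.imwrite('pics/s4.png',np.hstack([a[:,:400],b[:,100:500]]))
E
```

```text
out 13.27 [ 0.5574 -0.003   0.3997] gap 0.0197 pad 30.2 F [ 0.5  0.1 -1.3]
back 15.99 [4.201e-01 2.000e-04 4.000e-01] gap 0.0194 pad 30.2 F [-0.1 -0.4 -0.6]
[ 1.49 -0.27 -1.28  1.81 -0.27  1.42  0.27] [ 1.    0.6  -0.43  1.92 -0.92  1.8  -0.67]
1 16.36 [0.3964 0.0141 0.4066] gap 0.0196 pad 30.2 F [0.3 1.2 0.4]
2 16.73 [0.3882 0.0241 0.4154] gap 0.0194 pad 30.2 F [ 0.4  0.5 -0.6]
3 17.09 [0.3967 0.0195 0.4182] gap 0.0197 pad 30.2 F [ 0.3  0.  -0.9]
4 17.46 [0.4201 0.0012 0.401 ] gap 0.0196 pad 30.2 F [-0.7  1.   0.5]
lvl 19.98 [ 0.42 -0.    0.25] gap 0.0196 pad 30.2 F [-0.1 -0.6 -1.2]
```

View pics/s4.png

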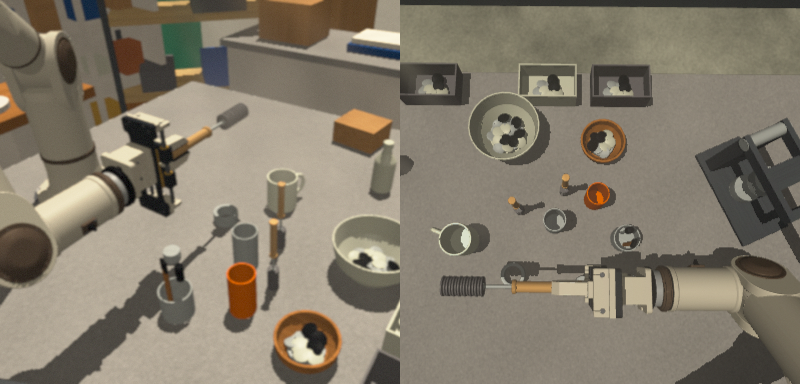

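The brush is held level, with bristles at scene (232,115) and top (462,287 in the composite). The cup stands at top (555,220 in the composite), and the other things are in place. I'll check the tilt numerically, lower to about 22 cm and hand in.

```bash
python3 - <<'E'
from h import *
for z in (.2,.25,.3): print(z,proj('scene',[.42,.196,z]).round(0),proj('top',[.42,.196,z]).round(0))
manip.servo_line([.42,0,.22],vel=.06); manip.sleep(1); st('end')
print(R.from_quat(manip.current_tcp_rot()).apply([0,0,1]).round(3), 'cup', plane('top',254.7,220,.095).round(3))
print(manip.hand_in())
E
```

```text
0.2 [243. 130.] [150. 284.]
0.25 [242. 110.] [142. 286.]
0.3 [241.  89.] [132. 289.]
end 21.73 [ 0.42 -0.    0.22] gap 0.0197 pad 30.2 F [ 0.5 -0.5 -0.5]
[0. 1. 0.] cup [ 0.556 -0.003  0.095]
the job is handed in; nothing more can be done
None
```

I scrubbed the cup with two strokes, drew the brush out and handed in at 21.7 s with it held level about 22 cm above the counter; the cup and bystanders looked unmoved in the last pictures, and no verdict came back.

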